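Fetch the V-block from between the bottle and the bush

ROBOT

A 6-joint arm with a two-finger parallel gripper is mounted at the origin on a cart in front of the work surface, level with it; the furniture and walls round the work are solid. World frame = base frame: x ahead of the robot, y to its left, z up, the work surface at z = 0. Lengths are in m, angles in rad, forces in N, time in s.
With the tool pointing down it reaches from about 0.425 to 0.95 m from the base axis. Payload 3.5 kg.
Tool frame: the origin (TCP) lies at the very end of the fingers, on their centre line; the grasp point (between the pads) lies 19 mm behind it; z points along the fingers, y is the line along which they close (so a half turn about z gives the same grasp; the last joint's range is limited). The gripper opens to 85 mm and grips with 20 to 120 N. Pads are 22 mm wide; open, the fingers measure 114 mm over their backs; the gripper's body (76 mm by 85 mm) begins 54 mm behind the grasp point. The pads swing forward as they close: fully open they stand 13 mm farther back than shut.
Start: joints at [-1.365, 0.286, 1.577, -0, 1.279, -0.15], TCP at [0.235, -0.633, 0.231] pointing down, gripper open.
Joint ranges: [-2.77, 2.77], [-0.9, 2.22], [0.21, 2.48], [-1.53, 4.67], [0.24, 2.81], [-2.84, 2.84]. Speed limits (rad/s): [2.79, 2.79, 3.14, 3.14, 3.14, 3.14].

INTERFACE

Orientations are given as a unit quaternion [x, y, z, w].
In Python, from cell import robot gives the robot as it stands.
- The arm moves only by the tool arm_command, never from a script. Its argument "rows" is a list that holds one entry, the list of rows, each a list of 7 numbers: the turn, a rotation vector about the tool's x, y, z in degrees, then the shift along the tool's x, y, z in m, then the finger opening in m, from 0 to 0.0854. In form: [[[ax, ay, az, dx, dy, dz, gripper], ...]]. A call has 1 to 12 rows; each row is the pose to reach, as a shift and turn from the pose commanded when the call began, along the tool's axes at that moment; what a row does not reach only later rows make up. A row lasts 1/8 s, in which the tool goes at most 62.5 mm and 10.7 degrees, less where a joint would pass 70% of its speed; a pose out of reach is approached as far as the arm can. A call with a gripper value outside its range is refused whole. The fingers move at their own pace and stop on an object; "squeeze" is the grip in N (left out, the last holds). Time passes only in rows, so rows that repeat a pose let the fingers close. It gives the time, the measured TCP pose, the force, the opening and the grip force at its end, in the units of the state.
- robot.state(): the state, without advancing time (a new reading comes with each control period).
- robot.capture(name): name is "side" or "top"; returns a dict with "img" (384x512x3 uint8, red, green, blue), "fx", "fy", "cx", "cy" (pixels), "R" (3x3) and "t" (3): a world point X has camera coordinates R X + t. Camera axes: x right, y down, z forward; pixel columns grow to the right and rows downward; lengths in m; the calibration is good to about 2 mm. A picture is of the moment at which its call begins. There is no depth.
- robot.sign_off(): hands the job in; it is judged then, once.
The state is a dict: "time_s": time; "joint_positions": joint angles; "joint_vel": joint speeds; "effort": joint torques, N m; "position": TCP position; "tcp_rot": TCP orientation; "contact_force": force on the tool from outside, world axes, zero at the start; "ft_torque": the same for the moment, N m; "opening": opening from 0.0 (shut) to 1.0 (fully open); "grip_force": force on a finger pad.
Only numpy, scipy, OpenCV 4.12 (cv2) and the standard library are available. Lean on these libraries where they do the work, as an engineer would, in place of code of your own. Each camera call takes 0.05 s, during which the arm holds its last target. There are 200 camera calls.

TASK

The V-block stands at the back stop of the storage nest, hemmed in by the oil bottle and the bush. Set both of them aside, upright, in the blue tray, then take the V-block out and stand it, groove up, on the middle of the dark inspection plate with its groove running along the plate's long side; when it is there, put the bottle and the bush each back upright on the middle of the seat it came from. Never tip the bottle over, leave the dial indicator and the setting ring where they are, and let go of everything at the end.

Things in the scene. Friction and masses are not known exactly. Their poses are not given: they have to be found in the camera images.
- vee_mid (a point): Centre (16 mm above the underside) of the loose grey steel V-block, 40 mm (its x) by 50 mm (its y) by 32 mm high, 0.42 kg; the V groove is on top and runs along its y. It starts in the middle of the nest, groove along the nest's x, its end about 3 mm from the back stop; grasp it across the 40 mm sides.
- bottle_mid (a point): Centre (43 mm above the underside) of the loose amber dropper bottle with black cap, 86 mm high, about 0.09 kg; round body 34 mm across up to 56 mm above its underside, above that the narrower cap. Its z points up. It starts on one of the two seats of the nest.
- bush_mid (a point): Centre (11 mm above the underside) of the loose pale aluminium flanged bush, about 0.06 kg: flange 38 mm across and 9 mm high at the foot, spigot 28 mm across above it, 22 mm high in all. Its z points up. It starts on the other seat of the nest.
- nest: The fixed storage nest: aluminium base plate 90 mm (x) by 140 mm (y), 4 mm thick, origin under its middle. A dark back stop 40 mm wide (y), 12 mm thick stands at x = +28 to +40 mm, its top 44 mm above the underside. Two round black seats, 46 mm across, flush with the base's top, have their centres at x = 0, y = +42 mm and y = -42 mm; the V-block stands between them at x = 0, y = 0.
- tray: The fixed blue open tray, the side area: 150 mm (x) by 200 mm (y) outside, 140 by 190 mm inside, walls 32 mm high, inner floor 3 mm above the underside; origin under its middle.
- plate_top (a point): Middle of the top face of the fixed dark granite inspection plate, 160 mm (x, the long side) by 120 mm (y), 24 mm high; brass dots at its corners.
- indicator_mid (a point): Bystander: the loose lever dial indicator, 98 by 42 by 18 mm, with a white round face, lying on its back on the bench; this point is at the middle of its length, 7 mm above the bench. Leave it alone.
- ring_mid (a point): Bystander: the centre of the loose steel setting ring, 46 mm across and 16 mm high, lying flat on the bench. Leave it alone.
Things that resemble listed ones, but are neither listed nor needed, are in the scene too. What is shaped like the part that bears bottle_mid but purple is not meant.

How it is judged:
On the way, in this order (a step that is already met when the one before it is completed fails the run):
1. the bottle and the bush both stand upright in the tray, let go and at rest, and the V-block has not yet been taken from its place (moved less than 30 mm) (x of bottle_mid in the frame of tray between -0.07 and 0.07 m and y of bottle_mid in the frame of tray between -0.095 and 0.095 m and z of bottle_mid in the frame of tray between 0.04 and 0.052 m and angle between each of bottle, bush's own z axis and vertical below 0.15 rad and linear speed of each of bottle, bush below 0.02 m/s and angular speed of each of bottle, bush below 0.2 rad/s and contact force between the fingers and bottle below 0.1 N and x of bush_mid in the frame of tray between -0.07 and 0.07 m and y of bush_mid in the frame of tray between -0.095 and 0.095 m and z of bush_mid in the frame of tray between 0.008 and 0.02 m and contact force between the fingers and bush below 0.1 N and distance of vee_mid from where it was at the start of the episode below 0.03 m), for 0.2 s.
2. the V-block stands on the plate as wanted at the end, let go, and the bottle and the bush are still in the tray (horizontal distance between vee_mid and plate_top below 0.015 m and z of vee_mid in the frame of plate_top between 0.011 and 0.021 m and angle between vee's own z axis and vertical below 0.1 rad and angle between the y axis of vee and the x axis of plate, either way round below 0.2 rad and linear speed of each of vee, bottle, bush below 0.02 m/s and angular speed of each of vee, bottle, bush below 0.2 rad/s and contact force between the fingers and vee below 0.1 N and x of bottle_mid in the frame of tray between -0.07 and 0.07 m and y of bottle_mid in the frame of tray between -0.095 and 0.095 m and z of bottle_mid in the frame of tray between 0.04 and 0.052 m and angle between each of bottle, bush's own z axis and vertical below 0.15 rad and contact force between the fingers and bottle below 0.1 N and x of bush_mid in the frame of tray between -0.07 and 0.07 m and y of bush_mid in the frame of tray between -0.095 and 0.095 m and z of bush_mid in the frame of tray between 0.008 and 0.02 m and contact force between the fingers and bush below 0.1 N), for 0.2 s.
At the end, for the whole second after the job is handed in: The V-block stands groove up on the plate within 15 mm of its middle, its groove within 0.2 rad of the plate's long side; the bottle and the bush stand upright in the nest, each within 15 mm of where it stood at the start; all three are let go and at rest (horizontal distance between vee_mid and plate_top below 0.015 m and z of vee_mid in the frame of plate_top between 0.011 and 0.021 m and angle between each of vee, bottle, bush's own z axis and vertical below 0.1 rad and angle between the y axis of vee and the x axis of plate, either way round below 0.2 rad and linear speed of each of vee, bottle, bush below 0.02 m/s and angular speed of each of vee, bottle, bush below 0.2 rad/s and contact force between the fingers and vee below 0.1 N and distance of each of bottle_mid, bush_mid from where it was at the start of the episode below 0.015 m and contact force between the fingers and bottle below 0.1 N and contact force between the fingers and bush below 0.1 N); the robot touches nothing.
It fails at once if the bottle is tipped by more than 0.6 rad (angle between bottle's own z axis and vertical above 0.6 rad).
It fails at once if the dial indicator is moved by more than 20 mm (distance of indicator_mid from where it was at the start of the episode above 0.02 m).
It fails at once if the setting ring is moved by more than 20 mm (distance of ring_mid from where it was at the start of the episode above 0.02 m).
It also fails if it takes over 112 s, if anything falls off the work surface, if the arm or the gripper's body presses on something with over 40 N, if the wrist force passes 120 N, or if a joint passes its speed limit or range.

## Working session

There is one attempt and no reset: what is moved stays moved. The work goes in short steps, Python scripts to look and compute and a tool call to move; the robot and the scene stay as the last step left them, time stands still between calls to the robot, and variables do not carry over. Pictures are saved under pics/ and viewed, at most 14 in all, crops included, and the job is handed in when it is done.

Besides the shell and the picture viewer there is one more tool, called after "Emit:" as name(argument=value, ...), one argument or row to a line, values as JSON. arm_command: Moves the arm, as the interface text tells. Its arguments: {"type":"object","properties":{"rows":{"type":"array","items":{"type":"array","items":{"type":"array","items":{"type":"number"}}}},"squeeze":{"type":"number"}},"required":["rows"]}

```bash
ls; mkdir -p pics; python3 - <<'E'
from cell import robot
import cv2,numpy as np,pickle
for n in("top","side"):
    c=robot.capture(n); cv2.imwrite(f"pics/{n}0.png",c["img"][:,:,::-1]); pickle.dump(c,open(n+"0.pkl","wb"))
    print(n,c["fx"],c["fy"],c["cx"],c["cy"],np.round(c["R"],3).tolist(),np.round(c["t"],3), -np.array(c["R"]).T@c["t"])
print(robot.state())
E
```

```text
pics
top 356.4539012347856 356.4539012347856 256.27887708601276 192.39235262718958 [[-0.072, -0.997, 0.005], [-0.97, 0.068, -0.234], [0.233, -0.021, -0.972]] [0.031 0.577 0.765] [0.38316583 0.00794085 0.87871388]
side 422.3767275152319 422.3767275152319 259.2917511477422 186.82576215530722 [[1.0, -0.008, -0.015], [-0.017, -0.638, -0.77], [-0.004, 0.77, -0.638]] [-0.59   0.067  1.047] [ 0.59481627 -0.76839469  0.70991707]
{'time_s': 0.1, 'joint_positions': array([-1.36500201e+00,  2.87080037e-01,  1.57805143e+00,  1.60325708e-05,
        1.27860746e+00, -1.49989634e-01]), 'joint_vel': array([-0.00411194, -0.00245621, -0.00484908,  0.00073126, -0.0009632 ,
       -0.00053069]), 'effort': array([ 5.45625826e-04, -4.07297122e+01, -2.93699938e+01, -1.50505939e-04,
        3.44405438e-03, -6.77445300e-06]), 'position': array([ 0.23503285, -0.63211589,  0.23007225]), 'tcp_rot': array([ 9.84218748e-01,  1.76952830e-01, -2.22682051e-05, -1.07293711e-03]), 'contact_force': array([-0.64010305,  0.00178243, -0.36250592]), 'ft_torque': array([ 0.04263355, -0.02343884, -0.0462769 ]), 'grip_force': 0.0, 'opening': 0.9982054555013202}
```

View pics/top0.png

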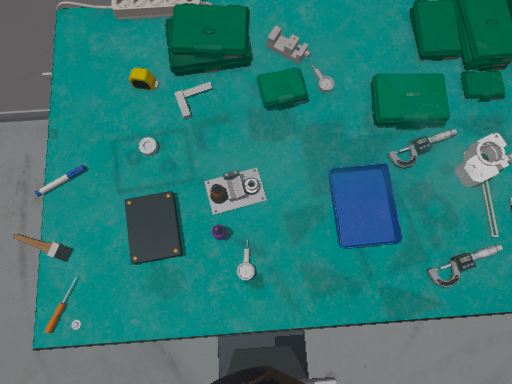

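View pics/side0.png

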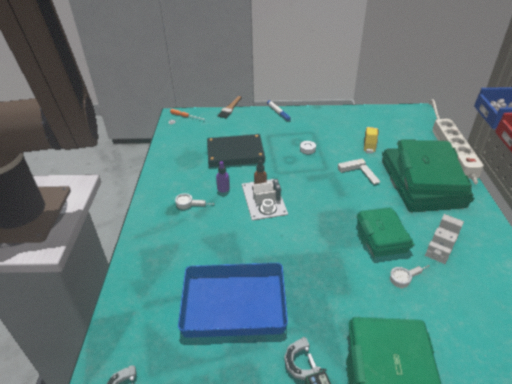

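Top view: the nest is at about (236,190) with the amber bottle at (217,194), the bush at (252,186), the V-block between them and the back stop at (231,175). The plate is at (153,227) and the tray at (365,206). Things that could be mistaken for targets: the purple bottle (220,231), rings at (148,146) and (76,324), and dial indicators at (246,265) and (322,80). I choose the amber bottle, and the bush and V-block on the nest, and check them in a crop.

```bash
cat > h.py <<'E'
import pickle,cv2,numpy as np
def load(n,k=0): return pickle.load(open(f"{n}{k}.pkl","rb"))
def ray(c,u,v):
    R=np.array(c["R"]);t=np.array(c["t"])
    return -R.T@t, R.T@np.array([(u-c["cx"])/c["fx"],(v-c["cy"])/c["fy"],1])
def onz(c,u,v,z):
    o,d=ray(c,u,v); return o+d*(z-o[2])/d[2]
def proj(c,X):
    p=np.array(c["R"])@np.array(X)+np.array(c["t"]); return np.array([c["fx"]*p[0]/p[2]+c["cx"],c["fy"]*p[1]/p[2]+c["cy"]])
def tri(c1,p1,c2,p2):
    A=[];b=[]
    for c,p in((c1,p1),(c2,p2)):
        o,d=ray(c,*p);d=d/np.linalg.norm(d);M=np.eye(3)-np.outer(d,d);A.append(M);b.append(M@o)
    return np.linalg.lstsq(np.vstack(A),np.hstack(b),rcond=None)[0]
def crop(c,x0,y0,w,h,s): return cv2.resize(np.ascontiguousarray(c["img"][y0:y0+h,x0:x0+w,::-1]),None,fx=s,fy=s,interpolation=cv2.INTER_CUBIC)
E
python3 - <<'E'
from h import *
a=crop(load("top"),197,160,80,50,9); b=crop(load("side"),230,155,72,70,8)
cv2.imwrite("pics/ca.png",a);cv2.imwrite("pics/cb.png",b)
# tray, plate masks
for n in("top","side"):
    c=load(n);hsv=cv2.cvtColor(c["img"],cv2.COLOR_RGB2HSV)
    m=cv2.inRange(hsv,(105,120,40),(125,255,255))
    L=max(cv2.findContours(m,0,1)[0],key=cv2.contourArea); q=cv2.boxPoints(cv2.minAreaRect(L))
    ap=cv2.approxPolyDP(cv2.convexHull(L),5,True)[:,0]; print(n,"tray",ap.tolist(),[np.round(onz(c,*p,.032),3).tolist() for p in ap])
    m=cv2.inRange(hsv,(0,0,0),(179,110,75)); 
    if n=="top": m[:180]=0;m[275:]=0;m[:,:110]=0;m[:,195:]=0
    else: m[:125]=0;m[175:]=0;m[:,:195]=0;m[:,275:]=0
    L=max(cv2.findContours(m,0,1)[0],key=cv2.contourArea)
    ap=cv2.approxPolyDP(cv2.convexHull(L),4,True)[:,0]; print(n,"plate",ap.tolist(),[np.round(onz(c,*p,.024),3).tolist() for p in ap])
E
```

```text
top tray [[387, 165], [400, 241], [341, 246], [332, 179]] [[0.634, -0.341, 0.032], [0.444, -0.342, 0.032], [0.443, -0.201, 0.032], [0.607, -0.199, 0.032]]
top plate [[171, 191], [180, 254], [132, 263], [125, 200]] [[0.607, 0.199, 0.024], [0.452, 0.18, 0.024], [0.439, 0.293, 0.024], [0.592, 0.311, 0.024]]
side tray [[281, 266], [282, 332], [188, 336], [179, 328], [187, 268]] [[0.634, -0.205, 0.032], [0.628, -0.355, 0.032], [0.462, -0.36, 0.032], [0.443, -0.344, 0.032], [0.441, -0.207, 0.032]]
side plate [[263, 158], [262, 172], [224, 165], [231, 158]] [[0.602, 0.185, 0.024], [0.599, 0.122, 0.024], [0.496, 0.156, 0.024], [0.513, 0.188, 0.024]]
```

View pics/ca.png

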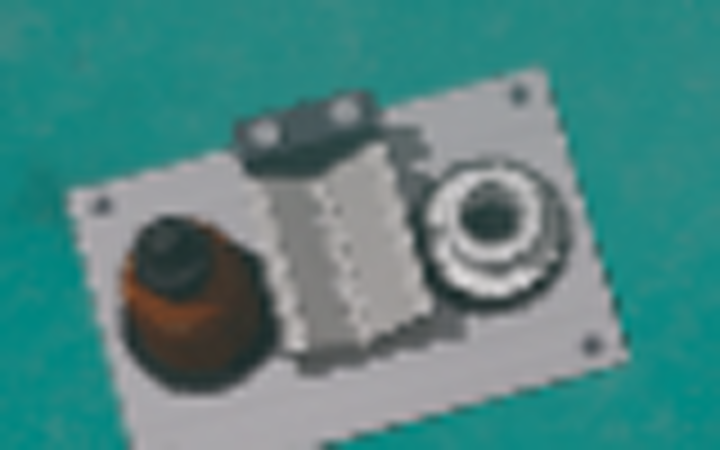

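View pics/cb.png

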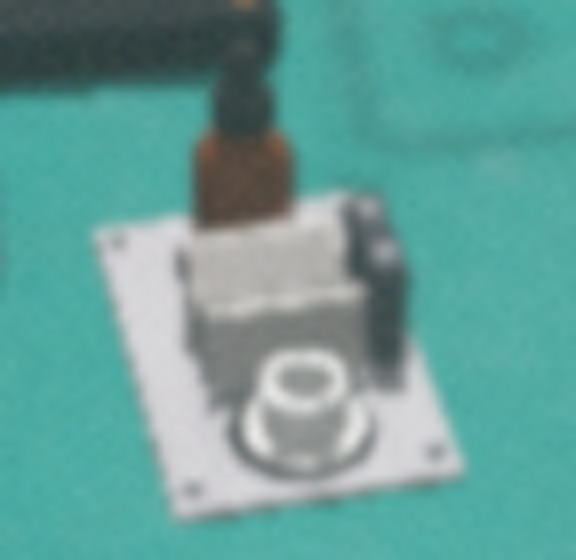

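The crops confirm the choice: the amber bottle with its black cap is on one seat (crop a, about (190,310)), the bush is on the other at (490,235), and the V-block sits between them against the back stop. Next I measure all the poses.

```bash
python3 - <<'E'
from h import *
T,S=load("top"),load("side")
f=lambda p,s,x0,y0:((p[0]+.5)/s-.5+x0,(p[1]+.5)/s-.5+y0)
a=lambda p:f(p,9,197,160); b=lambda p:f(p,8,230,155)
P=lambda *x:print(*[np.round(i,4).tolist() if not isinstance(i,str) else i for i in x])
# nest corners & screws, z=.004
for p in((72,190),(543,68),(630,358),(101,206),(519,95),(591,345)): P("top nest",onz(T,*a(p),.004)[:2])
for p in((98,230),(180,520),(463,470),(118,243),(192,489),(435,452)): P("side nest",onz(S,*b(p),.004)[:2])
P("bush topface",onz(T,*a((488,213)),.026)[:2],onz(S,*b((303,383)),.026)[:2])
P("cap top",onz(T,*a((170,245)),.09)[:2])
P("bottle tri cap",tri(T,a((165,240)),S,b((245,75))))
for n,c in(("top",T),("side",S)):
    h=cv2.cvtColor(c["img"],cv2.COLOR_RGB2HSV)
    m=cv2.inRange(h,(5,110,90),(28,255,255)); w=(110,180,195,275) if n=="top" else (195,125,275,175)
    z=np.zeros_like(m); z[w[1]:w[3],w[0]:w[2]]=m[w[1]:w[3],w[0]:w[2]]
    k,l,st,ce=cv2.connectedComponentsWithStats(z)
    for i in range(1,k): P(n,"dot",ce[i],int(st[i,4]),onz(c,*ce[i],.024)[:2])
    m=cv2.inRange(h,(125,60,20),(165,255,255)); k,l,st,ce=cv2.connectedComponentsWithStats(m)
    for i in range(1,k):
        if st[i,4]>15: P(n,"purple",st[i],ce[i],onz(c,*ce[i],.04)[:2])
    m=cv2.inRange(h,(105,120,40),(125,255,255)); L=max(cv2.findContours(m,0,1)[0],key=cv2.contourArea)
    P(n,"tray", [onz(c,*p,.032)[:2] for p in cv2.approxPolyDP(cv2.convexHull(L),2.5,True)[:,0]])
P("indicator stem tip/face",onz(T,247,242,.01),onz(T,246,272,.01))
E
```

```text
top nest [0.633, 0.1178]
top nest [0.6597, -0.0176]
top nest [0.5734, -0.0357]
top nest [0.6278, 0.1098]
top nest [0.6521, -0.0102]
top nest [0.5779, -0.0251]
side nest [0.5447, 0.1]
side nest [0.5726, -0.0384]
side nest [0.6586, -0.0187]
side nest [0.5515, 0.093]
side nest [0.5762, -0.0251]
side nest [0.6505, -0.0104]
bush topface [0.6121, 0.0012] [0.6103, -0.0024]
cap top [0.5922, 0.0827]
bottle tri cap [0.5954, 0.0848, 0.0785]
top dot [167.6667, 195.1111] 9 [0.5968, 0.2071]
top dot [128.5, 202.2] 10 [0.5858, 0.3028]
top dot [175.0, 250.2] 10 [0.4613, 0.1916]
top dot [134.6667, 257.8889] 9 [0.4501, 0.2867]
top purple [212, 225, 14, 14, 106] [218.5849, 232.1132] [0.4948, 0.085]
top tray [[0.6336, -0.3409], [0.4442, -0.3419], [0.4425, -0.2008], [0.5395, -0.1937], [0.6072, -0.1995], [0.6213, -0.2187]]
side purple [496, 112, 16, 17, 24] [502.1667, 117.6667] [1.334, 0.3518]
side purple [219, 161, 4, 7, 22] [220.8636, 163.7727] [0.4893, 0.1398]
side purple [217, 173, 11, 18, 160] [222.4625, 181.4938] [0.4981, 0.0643]
side tray [[0.6335, -0.2053], [0.6376, -0.3143], [0.6282, -0.3551], [0.4617, -0.3601], [0.4435, -0.344], [0.4408, -0.2066], [0.574, -0.1988]]
indicator stem tip/face [0.4699, 0.0202, 0.01] [0.3992, 0.0272, 0.01]
```

```bash
cat >> h.py <<'E'
def go(*tg):
    from cell import robot
    from scipy.spatial.transform import Rotation as Ro
    s=robot.state();R=Ro.from_quat(s["tcp_rot"]);M=R.as_matrix();yaw=np.degrees(np.arctan2(M[1,0],M[0,0]))
    print("t",round(s["time_s"],2),"pos",np.round(s["position"],4),"yaw",round(yaw,2),"tilt",np.round(M[:2,2],4),"q",np.round(s["joint_positions"],2),"F",np.round(s["contact_force"],1),"grip",round(float(s["grip_force"]),1),"open",round(float(s["opening"])*85.4,1))
    for x,y,z,w in tg:
        d=M.T@(np.array([x,y,z])-s["position"]); print("target",(x,y,z,w),"az",round(-(w-yaw),1),"d",np.round(d,3))
E
python3 -c "
from h import *
go((.594,.083,.19,101.5))"
```

```text
t 0.1 pos [ 0.235  -0.6321  0.2301] yaw 20.38 tilt [-0.0004  0.0021] q [-1.37  0.29  1.58  0.    1.28 -0.15] F [-0.6  0.  -0.4] grip 0.0 open 85.2
target (0.594, 0.083, 0.19, 101.5) az -81.1 d [ 0.586 -0.545  0.041]
```

Emit:
arm_command(
  rows=[
    [[0,0,-81.1,0.586,-0.545,0.041,0.065],[0,0,-81.1,0.586,-0.545,0.041,0.065],[0,0,-81.1,0.586,-0.545,0.041,0.065],[0,0,-81.1,0.586,-0.545,0.041,0.065],[0,0,-81.1,0.586,-0.545,0.041,0.065],[0,0,-81.1,0.586,-0.545,0.041,0.065],[0,0,-81.1,0.586,-0.545,0.041,0.065],[0,0,-81.1,0.586,-0.545,0.041,0.065],[0,0,-81.1,0.586,-0.545,0.041,0.065],[0,0,-81.1,0.586,-0.545,0.041,0.065],[0,0,-81.1,0.586,-0.545,0.041,0.065],[0,0,-81.1,0.586,-0.545,0.041,0.065]],
  ],
  squeeze=30,
)

```text
time_s: 1.6
position: [0.572, 0.0386, 0.1925]
tcp_rot: [0.633, 0.774, -0.0, -0.0]
contact_force: [0.9, -0.2, 0.6]
opening: 0.76
grip_force: 0.0
```

```bash
python3 -c "
from h import *
go((.594,.083,.11,101.5),(.594,.083,.026,101.5))"
```

```text
t 1.6 pos [0.572  0.0386 0.1925] yaw 101.5 tilt [-0.0002 -0.0002] q [-0.11  0.1   1.87 -0.    1.18 -0.31] F [ 0.9 -0.2  0.6] grip 0.0 open 64.9
target (0.594, 0.083, 0.11, 101.5) az -0.0 d [0.039 0.03  0.083]
target (0.594, 0.083, 0.026, 101.5) az -0.0 d [0.039 0.03  0.167]
```

Emit:
arm_command(
  rows=[
    [[0,0,0,0.015,0.012,0.0,0.065],[0,0,0,0.015,0.012,0.0,0.065],[0,0,0,0.015,0.012,0.0,0.065]],
  ],
)

```text
time_s: 1.98
position: [0.5798, 0.0523, 0.1927]
tcp_rot: [0.633, 0.774, -0.0, -0.0]
contact_force: [-0.2, 0.2, -0.2]
opening: 0.76
grip_force: 0.0
```

```bash
python3 -c "
from h import *
go((.594,.083,.11,101.5),(.594,.083,.026,101.5))"
```

```text
t 1.98 pos [0.5798 0.0523 0.1927] yaw 101.41 tilt [-0.0008 -0.0005] q [-0.08  0.12  1.84 -0.    1.18 -0.28] F [-0.2  0.2 -0.2] grip 0.0 open 64.9
target (0.594, 0.083, 0.11, 101.5) az -0.1 d [0.027 0.02  0.083]
target (0.594, 0.083, 0.026, 101.5) az -0.1 d [0.027 0.02  0.167]
```

Emit:
arm_command(
  rows=[
    [[0,0,0,0.027,0.02,0.03,0.065],[0,0,0,0.027,0.02,0.083,0.065],[0,0,0,0.027,0.02,0.083,0.065],[0,0,0,0.027,0.02,0.083,0.065]],
  ],
)

```text
time_s: 2.48
position: [0.5953, 0.0827, 0.1117]
tcp_rot: [0.633, 0.774, 0.001, 0.001]
contact_force: [0.5, 0.3, 0.8]
opening: 0.761
grip_force: 0.0
```

```bash
python3 -c "
from h import *
from cell import robot
go((.594,.083,.11,101.5),(.594,.083,.026,101.5))
c=robot.capture('top');d=robot.capture('side')
cv2.imwrite('pics/v1.png',np.hstack([crop(c,190,140,90,80,4),crop(d,220,130,90,80,4)]))"
```

```text
t 2.48 pos [0.5953 0.0827 0.1117] yaw 101.38 tilt [ 0.0019 -0.0002] q [-0.03  0.25  1.85 -0.    1.04 -0.23] F [0.5 0.3 0.8] grip 0.0 open 65.0
target (0.594, 0.083, 0.11, 101.5) az -0.1 d [ 0.001 -0.001  0.002]
target (0.594, 0.083, 0.026, 101.5) az -0.1 d [ 0.001 -0.001  0.086]
```

View pics/v1.png

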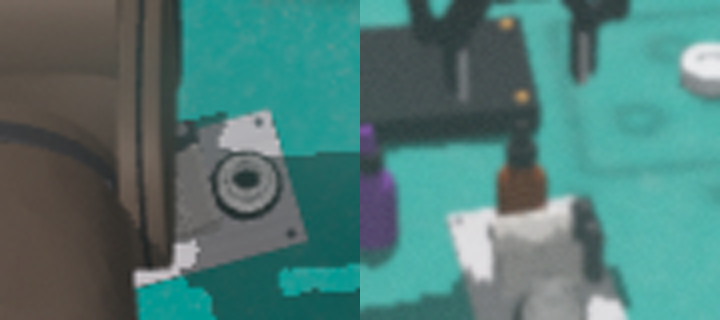

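The side view shows the fingers at crop x = 462 and 583, centred on the bottle at 521. Descending and gripping.

Emit:
arm_command(
  rows=[
    [[0,0,0,0.001,-0.001,0.04,0.065],[0,0,0,0.001,-0.001,0.07,0.065],[0,0,0,0.001,-0.001,0.086,0.065],[0,0,0,0.001,-0.001,0.086,0.065],[0,0,0,0.001,-0.001,0.086,0.045],[0,0,0,0.001,-0.001,0.086,0.02],[0,0,0,0.001,-0.001,0.086,0.02],[0,0,0,0.001,-0.001,0.086,0.02],[0,0,0,0.001,-0.001,0.086,0.02]],
  ],
  squeeze=25,
)

```text
time_s: 3.7
position: [0.5949, 0.0848, 0.0259]
tcp_rot: [0.633, 0.774, 0.001, 0.001]
contact_force: [-1.4, -0.7, 6.3]
opening: 0.379
grip_force: 25.0
```

```bash
python3 -c "
from h import *
go((.594,.083,.16,101.5),(.5,-.272,.16,101.5))"
```

```text
t 3.7 pos [0.5949 0.0848 0.0259] yaw 101.49 tilt [ 0.0033 -0.0001] q [-0.03  0.37  1.88 -0.    0.88 -0.23] F [-1.4 -0.7  6.3] grip 25.0 open 32.4
target (0.594, 0.083, 0.16, 101.5) az -0.0 d [-0.002 -0.001 -0.134]
target (0.5, -0.272, 0.16, 101.5) az -0.0 d [-0.331 -0.164 -0.134]
```

Emit:
arm_command(
  rows=[
    [[0,0,0,0,0,-0.04,0.02],[0,0,0,0,0,-0.09,0.02],[0,0,0,-0.05,-0.025,-0.11,0.02],[0,0,0,-0.1,-0.05,-0.11,0.02],[0,0,0,-0.15,-0.075,-0.11,0.02],[0,0,0,-0.2,-0.1,-0.11,0.02],[0,0,0,-0.25,-0.125,-0.11,0.02],[0,0,0,-0.3,-0.15,-0.1,0.02],[0,0,0,-0.331,-0.164,-0.08,0.02],[0,0,0,-0.331,-0.164,-0.06,0.02],[0,0,0,-0.331,-0.164,-0.06,0.02]],
  ],
)

```text
time_s: 5.08
position: [0.4969, -0.2703, 0.0811]
tcp_rot: [0.633, 0.774, 0.0, -0.003]
contact_force: [-0.8, 0.5, -1.4]
opening: 0.383
grip_force: 25.5
```

```bash
python3 -c "
from h import *
from cell import robot
go((.5,-.272,.0255,101.5))
d=robot.capture('side')
cv2.imwrite('pics/v2.png',crop(d,150,180,180,170,4))"
```

```text
t 5.08 pos [ 0.4969 -0.2703  0.0811] yaw 101.48 tilt [-0.0047  0.0043] q [-0.68  0.22  1.95  0.    0.97 -0.88] F [-0.8  0.5 -1.4] grip 25.5 open 32.7
target (0.5, -0.272, 0.0255, 101.5) az -0.0 d [-0.003  0.003  0.056]
```

View pics/v2.png

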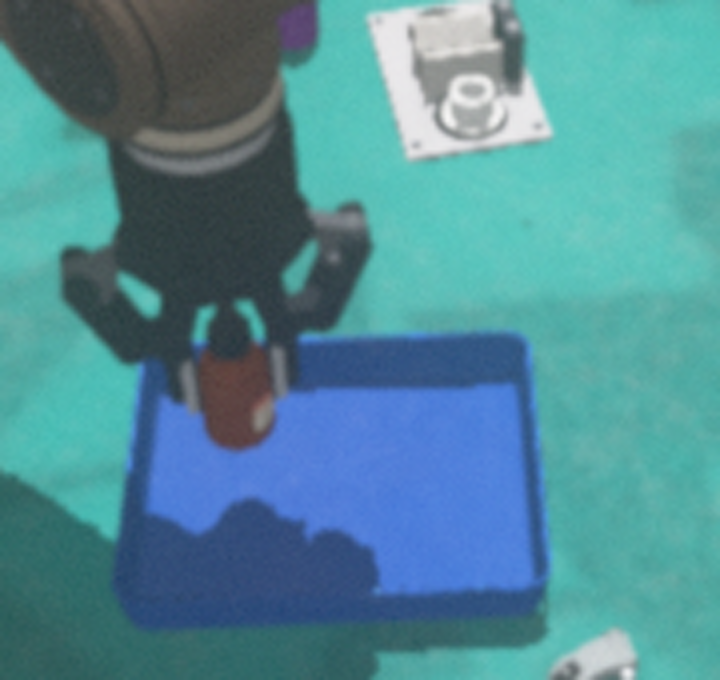

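The bottle is held upright over the tray's left part (crop (237,400)). Lowering and releasing it.

Emit:
arm_command(
  rows=[
    [[0,0,0,-0.003,0.003,0.03,0.02],[0,0,0,-0.003,0.003,0.048,0.02],[0,0,0,-0.003,0.003,0.056,0.02],[0,0,0,-0.003,0.003,0.056,0.02],[0,0,0,-0.003,0.003,0.056,0.058],[0,0,0,-0.003,0.003,0.056,0.058],[0,0,0,-0.003,0.003,0.056,0.058],[0,0,0,-0.003,0.003,0.056,0.058],[0,0,0,-0.003,0.003,0.03,0.058],[0,0,0,-0.003,0.003,-0.02,0.058],[0,0,0,-0.003,0.003,-0.06,0.058],[0,0,0,-0.003,0.003,-0.06,0.058]],
  ],
)

```text
time_s: 6.62
position: [0.5044, -0.2763, 0.1487]
tcp_rot: [0.633, 0.774, 0.0, 0.005]
contact_force: [-0.2, 0.1, -0.4]
opening: 0.68
grip_force: 0.0
```

```bash
python3 -c "
from h import *
go((.611,0,.09,101.5),(.611,0,.0145,101.5))"
```

```text
t 6.62 pos [ 0.5044 -0.2763  0.1487] yaw 101.48 tilt [ 0.0071 -0.0057] q [-0.68  0.15  1.9   0.    1.09 -0.88] F [-0.2  0.1 -0.4] grip 0.0 open 58.1
target (0.611, 0, 0.09, 101.5) az -0.0 d [0.25  0.159 0.058]
target (0.611, 0, 0.0145, 101.5) az -0.0 d [0.251 0.159 0.133]
```

Emit:
arm_command(
  rows=[
    [[0,0,0,0.05,0.032,0,0.065],[0,0,0,0.1,0.064,0,0.065],[0,0,0,0.15,0.096,0,0.065],[0,0,0,0.2,0.128,0.02,0.065],[0,0,0,0.25,0.159,0.04,0.065],[0,0,0,0.25,0.159,0.058,0.065],[0,0,0,0.25,0.159,0.058,0.065],[0,0,0,0.25,0.159,0.058,0.065]],
  ],
)

```text
time_s: 7.62
position: [0.608, 0.0008, 0.086]
tcp_rot: [0.633, 0.774, -0.0, -0.0]
contact_force: [0.0, -0.3, -0.0]
opening: 0.762
grip_force: 0.0
```

```bash
python3 -c "
from h import *
from cell import robot
go((.611,0,.0145,101.5))
c=robot.capture('top');d=robot.capture('side')
cv2.imwrite('pics/v3.png',np.vstack([np.hstack([crop(c,200,150,90,75,4),crop(d,230,150,90,75,4)]),np.hstack([crop(c,320,155,90,75,4),crop(d,180,250,90,75,4)])]))"
```

```text
t 7.62 pos [0.608  0.0008 0.086 ] yaw 101.39 tilt [-0.0002 -0.0002] q [-0.17  0.3   1.85 -0.    1.   -0.36] F [ 0.  -0.3 -0. ] grip 0.0 open 65.1
target (0.611, 0, 0.0145, 101.5) az -0.1 d [-0.001  0.003  0.071]
```

View pics/v3.png

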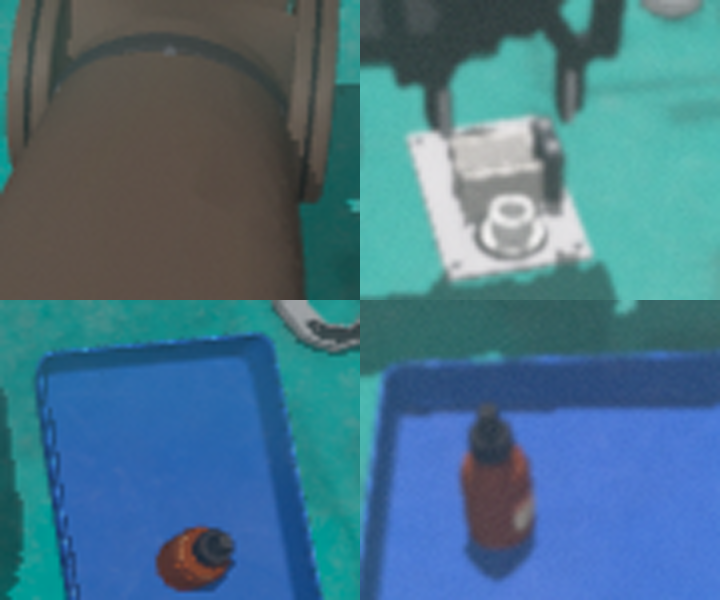

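The bottle stands upright in the tray, and the fingers straddle the bush (440 and 570 against the bush at 512). Descending to the spigot.

Emit:
arm_command(
  rows=[
    [[0,0,0,-0.001,0.003,0.04,0.065],[0,0,0,-0.001,0.003,0.06,0.065],[0,0,0,-0.001,0.003,0.071,0.065],[0,0,0,-0.001,0.003,0.071,0.05],[0,0,0,-0.001,0.003,0.071,0.035],[0,0,0,-0.001,0.003,0.071,0.015],[0,0,0,-0.001,0.003,0.071,0.015],[0,0,0,-0.001,0.003,0.071,0.015],[0,0,0,-0.001,0.003,0.071,0.015]],
  ],
)

```text
time_s: 8.85
position: [0.6125, 0.0016, 0.0164]
tcp_rot: [0.633, 0.774, 0.001, 0.001]
contact_force: [-0.1, 0.1, 6.4]
opening: 0.297
grip_force: 25.1
```

```bash
python3 -c "
from h import *
go((.58,-.272,.0855,101.5),(.58,-.272,.0135,101.5))"
```

```text
t 8.85 pos [0.6125 0.0016 0.0164] yaw 101.49 tilt [ 0.0025 -0.0004] q [-0.16  0.41  1.85  0.    0.88 -0.36] F [-0.1  0.1  6.4] grip 25.1 open 25.4
target (0.58, -0.272, 0.0855, 101.5) az -0.0 d [-0.262 -0.086 -0.069]
target (0.58, -0.272, 0.0135, 101.5) az -0.0 d [-0.262 -0.086  0.003]
```

Emit:
arm_command(
  rows=[
    [[0,0,0,0,0,-0.03,0.015],[0,0,0,0,0,-0.08,0.015],[0,0,0,-0.05,-0.016,-0.09,0.015],[0,0,0,-0.1,-0.033,-0.09,0.015],[0,0,0,-0.15,-0.05,-0.09,0.015],[0,0,0,-0.2,-0.066,-0.09,0.015],[0,0,0,-0.24,-0.079,-0.09,0.015],[0,0,0,-0.262,-0.086,-0.08,0.015],[0,0,0,-0.262,-0.086,-0.06,0.015],[0,0,0,-0.262,-0.086,-0.05,0.015],[0,0,0,-0.262,-0.086,-0.05,0.015]],
  ],
)

```text
time_s: 10.22
position: [0.5782, -0.2697, 0.0625]
tcp_rot: [0.632, 0.775, -0.0, -0.002]
contact_force: [0.7, -0.3, -1.1]
opening: 0.298
grip_force: 24.9
```

```bash
python3 -c "
from h import *
go((.58,-.272,.0155,101.5))"
```

```text
t 10.22 pos [ 0.5782 -0.2697  0.0625] yaw 101.59 tilt [-0.0038  0.0029] q [-0.6   0.39  1.78  0.    0.98 -0.8 ] F [ 0.7 -0.3 -1.1] grip 24.9 open 25.4
target (0.58, -0.272, 0.0155, 101.5) az 0.1 d [-0.003  0.001  0.047]
```

Emit:
arm_command(
  rows=[
    [[0,0,0,-0.003,0.001,0.025,0.015],[0,0,0,-0.003,0.001,0.04,0.015],[0,0,0,-0.003,0.001,0.047,0.015],[0,0,0,-0.003,0.001,0.047,0.015],[0,0,0,-0.003,0.001,0.047,0.05],[0,0,0,-0.003,0.001,0.047,0.05],[0,0,0,-0.003,0.001,0.047,0.05],[0,0,0,-0.003,0.001,0.047,0.05],[0,0,0,-0.003,0.001,0.02,0.05],[0,0,0,-0.003,0.001,-0.03,0.05],[0,0,0,-0.003,0.001,-0.08,0.05],[0,0,0,-0.003,0.001,-0.08,0.05]],
  ],
)

```text
time_s: 11.72
position: [0.5838, -0.2769, 0.1516]
tcp_rot: [0.633, 0.774, 0.001, 0.006]
contact_force: [0.3, -1.0, -0.2]
opening: 0.585
grip_force: 0.0
```

```bash
python3 -c "
from h import *
go((.602,.0415,.1,11.5))"
```

```text
t 11.72 pos [ 0.5838 -0.2769  0.1516] yaw 101.49 tilt [ 0.0097 -0.0066] q [-0.6   0.29  1.72  0.    1.12 -0.8 ] F [ 0.3 -1.  -0.2] grip 0.0 open 50.0
target (0.602, 0.0415, 0.1, 11.5) az 90.0 d [0.309 0.081 0.05 ]
```

Emit:
arm_command(
  rows=[
    [[0,0,10,0.04,0.01,0,0.065],[0,0,20,0.08,0.021,0,0.065],[0,0,30,0.12,0.031,0,0.065],[0,0,40,0.16,0.042,0,0.065],[0,0,50,0.2,0.052,0,0.065],[0,0,60,0.24,0.063,0,0.065],[0,0,70,0.28,0.073,0,0.065],[0,0,80,0.309,0.081,0,0.065],[0,0,90,0.309,0.081,0.03,0.065],[0,0,90,0.309,0.081,0.05,0.065],[0,0,90,0.309,0.081,0.05,0.065]],
  ],
)

```text
time_s: 13.1
position: [0.5964, 0.0439, 0.0917]
tcp_rot: [0.995, 0.101, -0.003, -0.001]
contact_force: [-0.4, -0.4, -0.4]
opening: 0.758
grip_force: 0.0
```

```bash
python3 -c "
from h import *
from cell import robot
go((.602,.0415,.1,11.5),(.602,.0415,.007,11.5))
c=robot.capture('top');d=robot.capture('side')
cv2.imwrite('pics/v4.png',np.vstack([np.hstack([crop(c,200,150,90,75,4),crop(d,230,150,90,75,4)]),np.hstack([crop(c,320,155,90,75,4),crop(d,180,250,90,75,4)])]))"
```

```text
t 13.1 pos [0.5964 0.0439 0.0917] yaw 11.6 tilt [-0.0063  0.0006] q [-0.1   0.27  1.87 -0.    1.01  1.27] F [-0.4 -0.4 -0.4] grip 0.0 open 64.8
target (0.602, 0.0415, 0.1, 11.5) az 0.1 d [ 0.005  0.003 -0.008]
target (0.602, 0.0415, 0.007, 11.5) az 0.1 d [0.006 0.004 0.085]
```

View pics/v4.png

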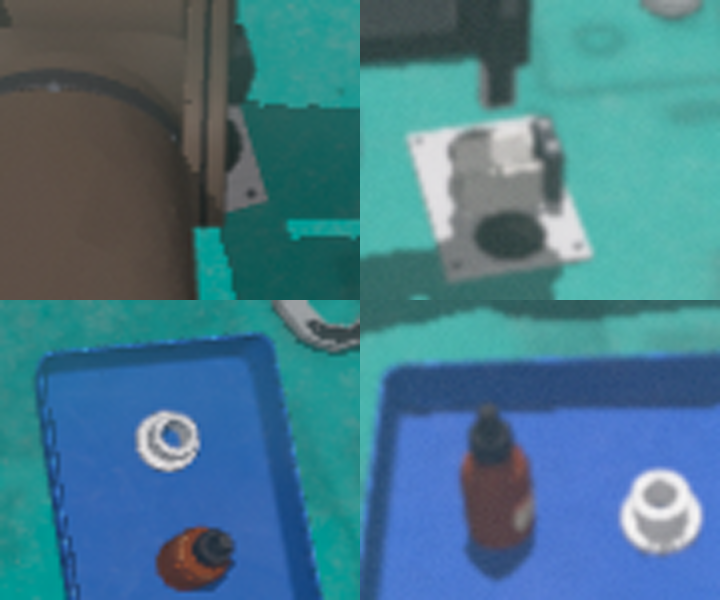

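Bottle and bush both stand upright in the tray, and the gripper is over the V-block. I settle above it first, then descend.

Emit:
arm_command(
  rows=[
    [[0,0,0,0.005,0.003,0.02,0.065],[0,0,0,0.005,0.003,0.03,0.065],[0,0,0,0.005,0.003,0.03,0.065],[0,0,0,0.005,0.003,0.03,0.065]],
  ],
)

```text
time_s: 13.7
position: [0.6046, 0.042, 0.0658]
tcp_rot: [0.995, 0.1, 0.001, 0.0]
contact_force: [0.7, 0.6, -0.6]
opening: 0.761
grip_force: 0.0
```

```bash
python3 -c "
from h import *
go((.602,.0415,.007,11.5))"
```

```text
t 13.7 pos [0.6046 0.042  0.0658] yaw 11.49 tilt [ 0.0012 -0.0001] q [-0.1   0.32  1.86  0.    0.96  1.27] F [ 0.7  0.6 -0.6] grip 0.0 open 65.0
target (0.602, 0.0415, 0.007, 11.5) az -0.0 d [-0.003 -0.     0.059]
```

Emit:
arm_command(
  rows=[
    [[0,0,0,-0.003,0,0.03,0.065],[0,0,0,-0.003,0,0.05,0.065],[0,0,0,-0.003,0,0.058,0.065],[0,0,0,-0.003,0,0.058,0.05],[0,0,0,-0.003,0,0.058,0.03],[0,0,0,-0.003,0,0.058,0.02],[0,0,0,-0.003,0,0.058,0.02],[0,0,0,-0.003,0,0.058,0.02],[0,0,0,-0.003,0,0.058,0.02]],
  ],
  squeeze=60,
)

```text
time_s: 14.82
position: [0.6021, 0.0415, 0.0079]
tcp_rot: [0.995, 0.1, 0.001, 0.0]
contact_force: [0.5, 0.7, 3.7]
opening: 0.456
grip_force: 62.7
```

```bash
python3 -c "
from h import *
go((.5235,.247,.12,6.6))"
```

```text
t 14.82 pos [0.6021 0.0415 0.0079] yaw 11.49 tilt [ 0.0019 -0.0001] q [-0.1   0.41  1.88  0.    0.86  1.27] F [0.5 0.7 3.7] grip 62.7 open 38.9
target (0.5235, 0.247, 0.12, 6.6) az 4.9 d [-0.036 -0.217 -0.112]
```

Emit:
arm_command(
  rows=[
    [[0,0,0,0,0,-0.02,0.02],[0,0,0,0,0,-0.06,0.02],[0,0,0,0,0,-0.09,0.02],[0,0,1,-0.006,-0.04,-0.1,0.02],[0,0,2,-0.013,-0.08,-0.1,0.02],[0,0,3,-0.02,-0.12,-0.1,0.02],[0,0,4,-0.026,-0.16,-0.1,0.02],[0,0,4.9,-0.033,-0.2,-0.1,0.02],[0,0,4.9,-0.036,-0.217,-0.1,0.02],[0,0,4.9,-0.036,-0.217,-0.06,0.02],[0,0,4.9,-0.036,-0.217,-0.045,0.02],[0,0,4.9,-0.036,-0.217,-0.045,0.02]],
  ],
)

```text
time_s: 16.32
position: [0.5213, 0.246, 0.0501]
tcp_rot: [0.998, 0.057, -0.002, 0.001]
contact_force: [0.5, 1.0, -4.7]
opening: 0.459
grip_force: 61.9
```

```bash
python3 -c "
from h import *
from cell import robot
go((.5235,.247,.029,6.6))
c=robot.capture('top');d=robot.capture('side')
cv2.imwrite('pics/v5.png',np.vstack([np.hstack([crop(c,110,180,90,90,4),crop(d,190,110,90,90,4)])]))"
```

```text
t 16.32 pos [0.5213 0.246  0.0501] yaw 6.55 tilt [-0.0045 -0.0014] q [ 0.27  0.29  1.93 -0.    0.92  1.72] F [ 0.5  1.  -4.7] grip 61.9 open 39.2
target (0.5235, 0.247, 0.029, 6.6) az -0.1 d [ 0.002 -0.001  0.021]
```

View pics/v5.png

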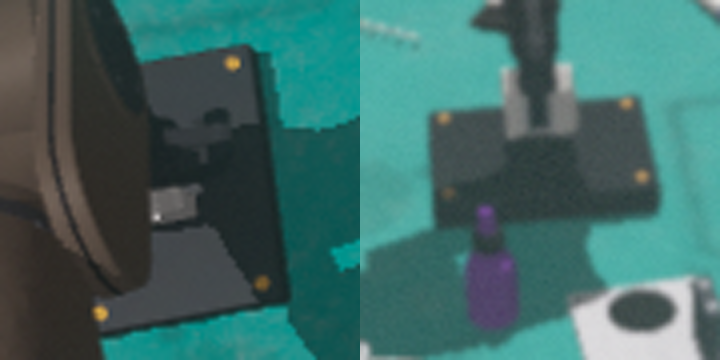

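The V-block is held over the plate. The side view shows all four brass dots, so I cross-check the plate middle before lowering.

```bash
python3 -c "
from h import *
S=load('side')
q=[onz(S,(u-360)/4+190,v/4+110,.024)[:2] for u,v in((444,118),(626,104),(642,176),(448,193))]
print(np.round(q,4),np.mean(q,0))
go((.5235,.247,.028,6.6))"
```

```text
[[0.4501 0.2829]
 [0.5846 0.2977]
 [0.5955 0.2045]
 [0.4605 0.188 ]] [0.52266788 0.24327165]
t 16.43 pos [0.5235 0.2466 0.0527] yaw 6.55 tilt [0.001  0.0001] q [ 0.27  0.29  1.93 -0.    0.92  1.72] F [-0.1 -0.  -4.2] grip 62.0 open 38.9
target (0.5235, 0.247, 0.028, 6.6) az -0.1 d [-0.    -0.     0.025]
```

Emit:
arm_command(
  rows=[
    [[0,0,0,0,0.001,0.012,0.02],[0,0,0,0,0.001,0.019,0.02],[0,0,0,0,0.001,0.0235,0.02],[0,0,0,0,0.001,0.0245,0.02],[0,0,0,0,0.001,0.0245,0.02]],
  ],
)

```text
time_s: 17.05
position: [0.5229, 0.246, 0.0279]
tcp_rot: [0.998, 0.058, 0.0, 0.0]
contact_force: [-2.3, -0.8, 0.2]
opening: 0.453
grip_force: 62.4
```

```bash
python3 -c "
from h import *
go((.523,.246,.028,6.6))"
```

```text
t 17.05 pos [0.5229 0.246  0.0279] yaw 6.6 tilt [ 0.0001 -0.0002] q [ 0.26  0.33  1.94 -0.    0.88  1.72] F [-2.3 -0.8  0.2] grip 62.4 open 38.7
target (0.523, 0.246, 0.028, 6.6) az -0.0 d [ 0.  0. -0.]
```

Emit:
arm_command(
  rows=[
    [[0,0,0,0,0,0,0.06],[0,0,0,0,0,0,0.06],[0,0,0,0,0,0,0.06],[0,0,0,0,0,0,0.06],[0,0,0,0,0,-0.04,0.06],[0,0,0,0,0,-0.1,0.06],[0,0,0,0,0,-0.12,0.06],[0,0,0,0,0,-0.12,0.06]],
  ],
)

```text
time_s: 18.05
position: [0.5239, 0.2463, 0.1493]
tcp_rot: [0.998, 0.057, 0.002, -0.0]
contact_force: [-0.1, -0.6, -1.1]
opening: 0.706
grip_force: 0.0
```

```bash
python3 -c "
from h import *
go((.58,-.272,.12,101.5))"
```

```text
t 18.05 pos [0.5239 0.2463 0.1493] yaw 6.59 tilt [0.0039 0.0011] q [0.26 0.16 1.89 0.   1.09 1.72] F [-0.1 -0.6 -1.1] grip 0.0 open 60.3
target (0.58, -0.272, 0.12, 101.5) az -94.9 d [-0.004  0.521  0.029]
```

Emit:
arm_command(
  rows=[
    [[0,0,-9.5,0,0.045,0,0.05],[0,0,-19,0,0.09,0,0.05],[0,0,-28.5,0,0.14,0,0.05],[0,0,-38,0,0.19,0,0.05],[0,0,-47.5,0,0.24,0,0.05],[0,0,-57,0,0.29,0,0.05],[0,0,-66.5,0,0.34,0,0.05],[0,0,-76,0,0.39,0,0.05],[0,0,-85.5,0,0.44,0,0.05],[0,0,-94.9,-0.002,0.49,0,0.05],[0,0,-94.9,-0.004,0.521,0,0.05],[0,0,-94.9,-0.004,0.521,0,0.05]],
  ],
  squeeze=25,
)

```text
time_s: 19.55
position: [0.577, -0.2734, 0.144]
tcp_rot: [0.634, 0.773, -0.0, -0.002]
contact_force: [-0.2, 0.6, 0.1]
opening: 0.584
grip_force: 0.0
```

```bash
python3 -c "
from h import *
from cell import robot
go((.58,-.272,.08,101.5),(.58,-.272,.015,101.5))
c=robot.capture('top');d=robot.capture('side')
cv2.imwrite('pics/v6.png',np.vstack([np.hstack([crop(c,110,180,90,70,4),crop(d,190,110,90,70,4)]),np.hstack([crop(c,320,155,90,75,4),crop(d,180,250,90,75,4)])]))"
```

```text
t 19.55 pos [ 0.577  -0.2734  0.144 ] yaw 101.29 tilt [-0.0041  0.0028] q [-0.6   0.29  1.74 -0.    1.12 -0.8 ] F [-0.2  0.6  0.1] grip 0.0 open 49.8
target (0.58, -0.272, 0.08, 101.5) az -0.2 d [0.001 0.003 0.064]
target (0.58, -0.272, 0.015, 101.5) az -0.2 d [0.    0.004 0.129]
```

View pics/v6.png

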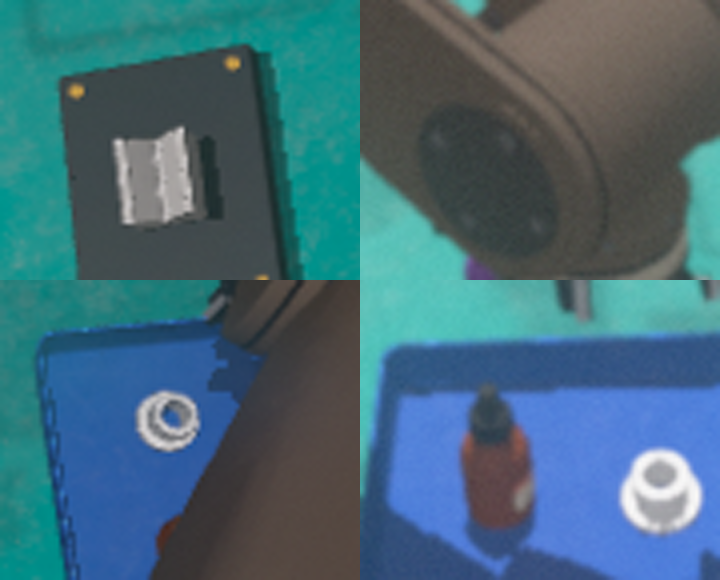

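The V-block stands groove up near the plate's middle (crop (153,177)). Bottle and bush stand upright in the tray. A quick numeric check before descending:

```bash
python3 -c "
from h import *
T,S=load('top'),load('side')
print('vee',onz(T,153/4+110,177/4+180,.054)[:2],'bush',onz(T,172/4+320,(412-280)/4+155,.025)[:2],onz(S,(660-360)/4+180,(470-280)/4+250,.025)[:2])
go((.58,-.272,.08,101.5),(.58,-.272,.015,101.5))"
```

```text
vee [0.52281657 0.24603089] bush [ 0.58065956 -0.27499409] [ 0.58006599 -0.27619265]
t 19.65 pos [ 0.5774 -0.271   0.1447] yaw 101.45 tilt [-0.0037  0.003 ] q [-0.6   0.29  1.74  0.    1.12 -0.8 ] F [-0.7 -0.4 -0.9] grip 0.0 open 50.1
target (0.58, -0.272, 0.08, 101.5) az -0.0 d [-0.002  0.003  0.065]
target (0.58, -0.272, 0.015, 101.5) az -0.0 d [-0.002  0.003  0.13 ]
```

Emit:
arm_command(
  rows=[
    [[0,0,0,-0.003,0.003,0.04,0.05],[0,0,0,-0.003,0.003,0.08,0.05],[0,0,0,-0.003,0.003,0.09,0.05],[0,0,0,-0.003,0.003,0.09,0.05],[0,0,0,-0.003,0.003,0.09,0.05]],
  ],
)

```text
time_s: 20.27
position: [0.5834, -0.2747, 0.0596]
tcp_rot: [0.633, 0.775, 0.0, 0.002]
contact_force: [1.3, 0.5, -0.5]
opening: 0.585
grip_force: 0.0
```

```bash
python3 -c "
from h import *
go((.58,-.273,.015,101.5))"
```

```text
t 20.27 pos [ 0.5834 -0.2747  0.0596] yaw 101.52 tilt [ 0.0029 -0.0019] q [-0.6   0.4   1.76  0.    0.97 -0.8 ] F [ 1.3  0.5 -0.5] grip 0.0 open 50.0
target (0.58, -0.273, 0.015, 101.5) az 0.0 d [ 0.002 -0.003  0.045]
```

Emit:
arm_command(
  rows=[
    [[0,0,0,0.001,-0.002,0.025,0.05],[0,0,0,0.001,-0.002,0.038,0.05],[0,0,0,0.001,-0.002,0.0445,0.05],[0,0,0,0.001,-0.002,0.0445,0.05],[0,0,0,0.001,-0.002,0.0445,0.035],[0,0,0,0.001,-0.002,0.0445,0.015],[0,0,0,0.001,-0.002,0.0445,0.015],[0,0,0,0.001,-0.002,0.0445,0.015],[0,0,0,0.001,-0.002,0.0445,0.015]],
  ],
)

```text
time_s: 21.4
position: [0.5807, -0.2742, 0.014]
tcp_rot: [0.633, 0.774, 0.0, 0.001]
contact_force: [-0.0, 0.5, 5.7]
opening: 0.296
grip_force: 25.1
```

```bash
python3 -c "
from h import *
go((.6115,.0005,.065,101.5))"
```

```text
t 21.4 pos [ 0.5807 -0.2742  0.014 ] yaw 101.49 tilt [ 0.0016 -0.001 ] q [-0.6   0.47  1.78  0.    0.9  -0.8 ] F [-0.   0.5  5.7] grip 25.1 open 25.3
target (0.6115, 0.0005, 0.065, 101.5) az -0.0 d [ 0.263  0.085 -0.051]
```

Emit:
arm_command(
  rows=[
    [[0,0,0,0,0,-0.03,0.015],[0,0,0,0,0,-0.075,0.015],[0,0,0,0.05,0.016,-0.09,0.015],[0,0,0,0.1,0.032,-0.09,0.015],[0,0,0,0.15,0.049,-0.09,0.015],[0,0,0,0.2,0.065,-0.09,0.015],[0,0,0,0.24,0.078,-0.09,0.015],[0,0,0,0.263,0.085,-0.08,0.015],[0,0,0,0.263,0.085,-0.06,0.015],[0,0,0,0.263,0.085,-0.05,0.015],[0,0,0,0.263,0.085,-0.05,0.015],[0,0,0,0.263,0.085,-0.05,0.015]],
  ],
)

```text
time_s: 22.9
position: [0.6112, -0.0002, 0.0632]
tcp_rot: [0.633, 0.774, 0.0, 0.0]
contact_force: [0.5, -0.3, -0.8]
opening: 0.298
grip_force: 24.9
```

```bash
python3 -c "
from h import *
go((.6115,.0005,.0152,101.5))"
```

```text
t 22.9 pos [ 6.112e-01 -2.000e-04  6.320e-02] yaw 101.41 tilt [ 0.0004 -0.0001] q [-0.17  0.34  1.85 -0.    0.96 -0.37] F [ 0.5 -0.3 -0.8] grip 24.9 open 25.4
target (0.6115, 0.0005, 0.0152, 101.5) az -0.1 d [0.001 0.    0.048]
```

Emit:
arm_command(
  rows=[
    [[0,0,0,0.001,0,0.025,0.015],[0,0,0,0.001,0,0.04,0.015],[0,0,0,0.001,0,0.047,0.015],[0,0,0,0.001,0,0.048,0.015],[0,0,0,0.001,0,0.048,0.015],[0,0,0,0.001,0,0.048,0.055],[0,0,0,0.001,0,0.048,0.055],[0,0,0,0.001,0,0.048,0.055],[0,0,0,0.001,0,0.048,0.055],[0,0,0,0.001,0,0.01,0.055],[0,0,0,0.001,0,-0.04,0.055],[0,0,0,0.001,0,-0.08,0.055]],
  ],
)

```text
time_s: 24.4
position: [0.6111, 0.0018, 0.145]
tcp_rot: [0.633, 0.774, 0.0, 0.001]
contact_force: [0.8, -0.5, -0.1]
opening: 0.643
grip_force: 0.0
```

```bash
python3 -c "
from h import *
go((.5,-.273,.15,101.5))"
```

```text
t 24.4 pos [0.6111 0.0018 0.145 ] yaw 101.49 tilt [ 0.0015 -0.0002] q [-0.16  0.23  1.81  0.    1.1  -0.36] F [ 0.8 -0.5 -0.1] grip 0.0 open 54.9
target (0.5, -0.273, 0.15, 101.5) az -0.0 d [-0.247 -0.164 -0.005]
```

Emit:
arm_command(
  rows=[
    [[0,0,0,-0.05,-0.033,-0.005,0.06],[0,0,0,-0.1,-0.066,-0.005,0.06],[0,0,0,-0.15,-0.099,-0.005,0.06],[0,0,0,-0.2,-0.132,-0.005,0.06],[0,0,0,-0.235,-0.155,-0.005,0.06],[0,0,0,-0.247,-0.164,0.01,0.06],[0,0,0,-0.247,-0.164,0.03,0.06],[0,0,0,-0.247,-0.164,0.03,0.06],[0,0,0,-0.247,-0.164,0.03,0.06],[0,0,0,-0.247,-0.164,0.03,0.06]],
  ],
)

```text
time_s: 25.65
position: [0.5, -0.2722, 0.1135]
tcp_rot: [0.632, 0.775, 0.0, 0.001]
contact_force: [-0.2, 0.6, -0.3]
opening: 0.704
grip_force: 0.0
```

```bash
python3 -c "
from h import *
from cell import robot
go((.5,-.273,.025,101.5))
c=robot.capture('top');d=robot.capture('side')
cv2.imwrite('pics/v7.png',np.vstack([np.hstack([crop(c,190,150,90,75,4),crop(d,230,150,90,75,4)]),np.hstack([crop(c,320,180,90,75,4),crop(d,170,240,90,75,4)])]))"
```

```text
t 25.65 pos [ 0.5    -0.2722  0.1135] yaw 101.58 tilt [ 0.0009 -0.0006] q [-0.68  0.18  1.93  0.    1.03 -0.88] F [-0.2  0.6 -0.3] grip 0.0 open 60.1
target (0.5, -0.273, 0.025, 101.5) az 0.1 d [-0.001 -0.     0.089]
```

View pics/v7.png

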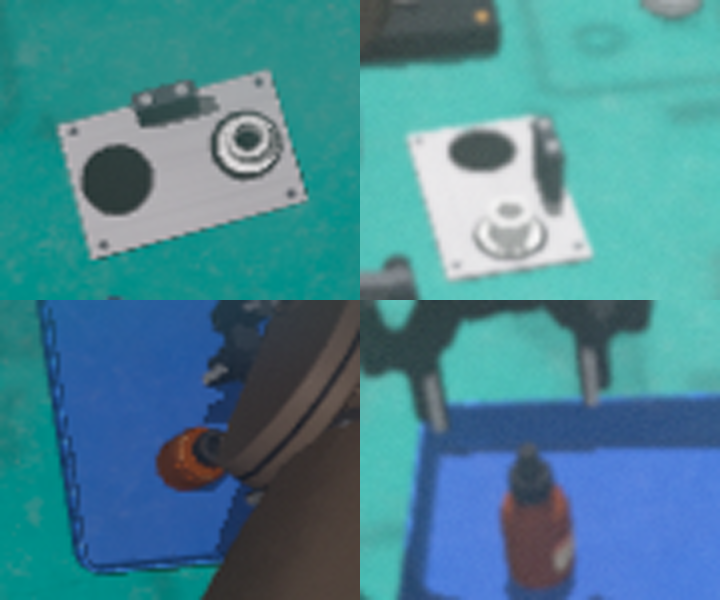

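The bush is centred back on its seat (top crop (247,145)). The bottle looks slightly off the finger middle, so I measure that and the empty seat.

```bash
python3 -c "
from h import *
T,S=load('top'),load('side')
print('cap top',onz(S,(529-360)/4+170,(449-300)/4+240,.089)[:2],'body front mid z.03',onz(S,(538-360)/4+170,(545-300)/4+240,.03)[:2])
print('body top view',onz(T,187/4+320,(460-300)/4+180,.05)[:2])
print('TCP in crop',(proj(S,(.5,-.2722,.1135))-(170,240))*4+(360,300),'bottle at .5 cap',(proj(S,(.5,-.272,.089))-(170,240))*4+(360,300))
print('seat',onz(T,117/4+190,180/4+150,.004)[:2],onz(S,(483-360)/4+230,150/4+150,.004)[:2],'bush',onz(T,246/4+190,137/4+150,.026)[:2],onz(S,(511-360)/4+230,210/4+150,.026)[:2])
"
```

```text
cap top [ 0.50296971 -0.27644183] body front mid z.03 [ 0.50298544 -0.28684914]
body top view [ 0.49721779 -0.26452111]
TCP in crop [518.48464515 407.18946285] bottle at .5 cap [523.31054409 441.36732772]
seat [0.59298717 0.08228902] [0.59468203 0.08128737] bush [ 6.09376107e-01 -4.28764919e-04] [ 0.61108387 -0.0026426 ]
```

Emit:
arm_command(
  rows=[
    [[0,0,0,-0.002,0.002,0.03,0.06],[0,0,0,-0.002,0.002,0.06,0.06],[0,0,0,-0.002,0.002,0.08,0.06],[0,0,0,-0.002,0.002,0.089,0.06],[0,0,0,-0.002,0.002,0.089,0.06],[0,0,0,-0.002,0.002,0.089,0.045],[0,0,0,-0.002,0.002,0.089,0.02],[0,0,0,-0.002,0.002,0.089,0.02],[0,0,0,-0.002,0.002,0.089,0.02],[0,0,0,-0.002,0.002,0.089,0.02]],
  ],
)

```text
time_s: 27.0
position: [0.5025, -0.2751, 0.0253]
tcp_rot: [0.633, 0.774, 0.0, 0.001]
contact_force: [0.8, -0.2, 6.4]
opening: 0.38
grip_force: 25.3
```

```bash
python3 -c "
from h import *
go((.594,.083,.08,101.5))"
```

```text
t 27.0 pos [ 0.5025 -0.2751  0.0253] yaw 101.49 tilt [ 0.002  -0.0015] q [-0.68  0.32  1.95  0.    0.86 -0.88] F [ 0.8 -0.2  6.4] grip 25.3 open 32.5
target (0.594, 0.083, 0.08, 101.5) az -0.0 d [ 0.333  0.161 -0.055]
```

Emit:
arm_command(
  rows=[
    [[0,0,0,0,0,-0.04,0.02],[0,0,0,0,0,-0.09,0.02],[0,0,0,0.05,0.024,-0.11,0.02],[0,0,0,0.1,0.048,-0.11,0.02],[0,0,0,0.15,0.072,-0.11,0.02],[0,0,0,0.2,0.097,-0.11,0.02],[0,0,0,0.25,0.121,-0.11,0.02],[0,0,0,0.3,0.145,-0.11,0.02],[0,0,0,0.333,0.161,-0.09,0.02],[0,0,0,0.333,0.161,-0.055,0.02],[0,0,0,0.333,0.161,-0.055,0.02],[0,0,0,0.333,0.161,-0.055,0.02]],
  ],
)

```text
time_s: 28.5
position: [0.5931, 0.0835, 0.0793]
tcp_rot: [0.633, 0.774, -0.0, 0.0]
contact_force: [0.4, -0.9, -0.9]
opening: 0.384
grip_force: 25.5
```

```bash
python3 -c "
from h import *
go((.594,.0825,.0265,101.5))"
```

```text
t 28.5 pos [0.5931 0.0835 0.0793] yaw 101.45 tilt [-0.     -0.0001] q [-0.03  0.29  1.87 -0.    0.98 -0.23] F [ 0.4 -0.9 -0.9] grip 25.5 open 32.8
target (0.594, 0.0825, 0.0265, 101.5) az -0.0 d [-0.001  0.001  0.053]
```

Emit:
arm_command(
  rows=[
    [[0,0,0,-0.001,0.001,0.03,0.02],[0,0,0,-0.001,0.001,0.045,0.02],[0,0,0,-0.001,0.001,0.052,0.02],[0,0,0,-0.001,0.001,0.053,0.02],[0,0,0,-0.001,0.001,0.053,0.02],[0,0,0,-0.001,0.001,0.053,0.06],[0,0,0,-0.001,0.001,0.053,0.06],[0,0,0,-0.001,0.001,0.053,0.06],[0,0,0,-0.001,0.001,0.053,0.06],[0,0,0,-0.001,0.001,0.02,0.06],[0,0,0,-0.001,0.001,-0.03,0.06],[0,0,0,-0.001,0.001,-0.08,0.06]],
  ],
)

```text
time_s: 30.0
position: [0.5938, 0.0832, 0.16]
tcp_rot: [0.633, 0.774, -0.0, -0.0]
contact_force: [0.7, -0.5, 0.1]
opening: 0.704
grip_force: 0.0
```

Emit:
arm_command(
  rows=[
    [[0,0,0,-0.05,-0.02,-0.02,0.06],[0,0,0,-0.1,-0.04,-0.02,0.06],[0,0,0,-0.15,-0.06,-0.02,0.06],[0,0,0,-0.2,-0.08,-0.02,0.06],[0,0,0,-0.24,-0.1,-0.02,0.06],[0,0,0,-0.24,-0.1,-0.02,0.06],[0,0,0,-0.24,-0.1,-0.02,0.06],[0,0,0,-0.24,-0.1,-0.02,0.06]],
  ],
)

```text
time_s: 31.0
position: [0.5442, -0.1707, 0.1788]
tcp_rot: [0.632, 0.775, 0.0, -0.0]
contact_force: [-0.3, 0.8, -0.2]
opening: 0.704
grip_force: 0.0
```

```bash
python3 -c "
from h import *
from cell import robot
go()
c=robot.capture('top');d=robot.capture('side')
cv2.imwrite('pics/v8.png',np.hstack([crop(c,110,140,180,150,2.2),crop(d,170,110,150,125,2.64)]))"
```

```text
t 31.0 pos [ 0.5442 -0.1707  0.1788] yaw 101.58 tilt [-0.0001  0.0003] q [-0.48  0.11  1.88  0.    1.15 -0.68] F [-0.3  0.8 -0.2] grip 0.0 open 60.1
```

View pics/v8.png

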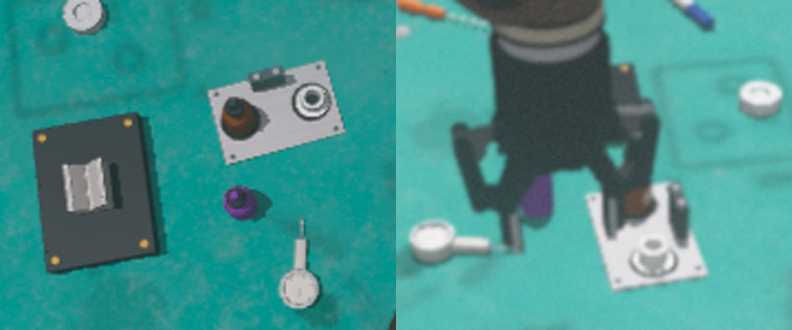

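The V-block is on the middle of the plate (top crop (85,185)). The bottle (240,115) and bush (312,100) stand upright on their seats, the bystanders have not moved, and the gripper is clear. Handing in.

```bash
python3 -c "
from cell import robot
print(robot.sign_off())"
```

```text
the job is handed in; nothing more can be done
None
```

I handed the job in at about 31 s; sign-off returned no verdict. In the last pictures the V-block stands groove up on the middle of the plate, the bottle and bush are upright on their seats, and nothing is held or touched.

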